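Find the flush catch of an upturned scale and open its battery cover

TASK

The bench scale has been turned over so that its batteries can be changed. Feel along the sunken strip beside the battery cover for the flush catch button and press it so that the cover springs ajar, then push the cover right back past upright until it stops. Use light fingertip pressure only: do not lift, tip or shove the scale, and leave the fresh batteries, the steel bowl, the roll of tape and the timer round it where they are.

Things in the scene. Friction and masses are not known exactly. Their poses are not given: they have to be found in the camera images.
- scale: Grey bench scale upside down on its steel pan, loose, about 3 kg; 244 (x) x 350 (y) mm. Origin: centre of its footprint on the table. Its flat underside, now on top, is 70 mm above the origin; four rubber feet (32 mm wide) stand 14 mm higher at x = +-90, y = +-142. At yaw 0 its x axis points away from the robot, y to the robot's left
- strip_mid (a point): Middle of the sunken catch strip, 52 (x) x 150 (y) mm, on its surface, 1.5 mm below the underside round it; at x = -57 of the scale, axes as the scale's. Somewhere in it, not given, is the one flush button, centred across the strip, its centre anywhere within 45 mm of this point along y: to be felt or seen
- catch (a joint): The button: a grey 40 (x) x 42 (y) mm rectangle, top 1.5 mm below the strip, in an opening 1 mm larger all round. Value (m): 0 at rest, 0.0065 fully pressed, straight down; sprung, gives from 1.7 N, 4.4 N fully down; from 0.0035 the cover is freed. A fingertip that overlaps the rigid strip cannot press it
- cover (a joint): Opening angle of the battery cover (rad): 0 shut, flush and locked by the catch; pressed free, a spring lifts it at once to about 1.0 (ajar), where it stays; 1.57 upright; 1.95 fully back at its stop. Damped, light to turn (0.02 N m); from about 1.7 it falls back by itself
- cover_hinge (a point): Middle of the cover's hinge axis, which runs along the scale's y, 34 mm behind the scale's centre (x = +34) and 66 mm above the table; axes as the scale's. The cover opens upward from the strip and away from it
- cover_edge (a point): Middle of the cover's free edge, on its outer face; shut, it lies beside the strip, level with the underside. The cover is 147 mm wide (y) and 4 mm thick, its free edge 63.5 mm from the hinge axis; a rail under this edge hangs 16 mm below the outer face. Moves with the cover
- old_bowl: Spun steel bowl for the spent cells, 135 mm wide, 55 mm high, loose, to the left of the scale; origin at the centre of its underside. Leave it
- label_tape: Roll of tape lying flat, 100 mm across, 25 mm high, loose, at the left of the scale nearer the robot; origin at the centre of its underside. Leave it
- kitchen_timer: Round wind-up kitchen timer, 67 mm wide, 54 mm high, loose, to the right of and behind the scale; origin at the centre of its underside. Leave it
- cell_1: Fresh battery standing on end, black with a bright top, 26 mm wide, 50 mm high, loose, to the right of the scale, one of four; origin at the centre of its underside. Leave it standing
- cell_2: Fresh battery standing on end, black with a bright top, 26 mm wide, 50 mm high, loose, to the right of the scale, one of four; origin at the centre of its underside. Leave it standing
- cell_3: Fresh battery standing on end, black with a bright top, 26 mm wide, 50 mm high, loose, to the right of the scale, one of four; origin at the centre of its underside. Leave it standing
- cell_4: Fresh battery standing on end, black with a bright top, 26 mm wide, 50 mm high, loose, to the right of the scale, one of four; origin at the centre of its underside. Leave it standing
Not all that is in view belongs to the job. Leave any purple look-alike of the cell_4 alone.

How it is judged:
By the outcome, as a careful person would: the job done as asked, in the order asked, and still so for the second after the job is handed in, with the robot touching nothing.
It also fails if it takes over 58 s, if anything falls off the work surface, if the arm or the gripper's body presses on something with over 40 N, if the wrist force passes 120 N, or if a joint passes its speed limit or range.

ROBOT

A 6-joint arm with a two-finger parallel gripper is mounted at the origin on a cart in front of the work surface, level with it; the furniture and walls round the work are solid. World frame = base frame: x ahead of the robot, y to its left, z up, the work surface at z = 0. Lengths are in m, angles in rad, forces in N, time in s.
With the tool pointing down it reaches from about 0.375 to 0.9 m from the base axis. Payload 3.1 kg.
Tool frame: the origin (TCP) lies on the front face of the gripper's body, between the roots of the fingers; the fingertips stand 70 mm ahead of it and the grasp point (between the pads) lies 51 mm ahead of it; z points along the fingers, y is the line along which they close (so a half turn about z gives the same grasp; the last joint's range is limited). The gripper opens to 87 mm and grips with 3 to 60 N. Pads are 19 mm wide; open, the fingers measure 117 mm over their backs; the gripper's body (75 mm by 190 mm) begins 51 mm behind the grasp point.
Start: joints at [1.097, 0.527, 1.433, -0, 1.181, -0.178], TCP at [0.182, 0.598, 0.292] pointing down, gripper open.
Joint ranges: [-3.08, 3.08], [-0.75, 2.2], [0.22, 2.44], [-1.43, 4.57], [0, 2.65], [-2.85, 2.85]. Speed limits (rad/s): [2.79, 2.79, 3.14, 3.14, 3.14, 3.14].

INTERFACE

Orientations are given as a unit quaternion [x, y, z, w].
In Python, from rig import robot, cams, ticket gives the robot as it stands. The module is installed in compiled form; this text tells all that it offers.
- The arm moves only by the shell command python3 -m crank 'ROWS' [FORCE]. ROWS is JSON, a list of rows, each a list of 7 numbers: the shift along the tool's x, y, z in cm, then the turn, a rotation vector about the tool's x, y, z in rad, then the closure, from 0 (fully open) to 1 (shut). A call has 1 to 5 rows; each row shifts and turns the commanded pose from where the row before left it, along the tool's axes as they then stand; what a row does not reach is not made up. A row lasts 1/8 s, in which the tool goes at most 62.5 mm and 10.7 degrees, less where a joint would pass 70% of its speed; a pose out of reach is approached as far as the arm can. A call is refused whole if a number of a shift passes 6.25 or a number of a turn 0.188, either way. A call with a gripper value outside its range is refused whole. The fingers move at their own pace and stop on an object; FORCE is the grip in N (left out, the last holds). Time passes only in rows, so rows that do not move let the fingers close. It gives the time, the measured TCP pose, the force, the opening and the grip force at its end, in the units of the state.
- robot.get_obs(): the state, without advancing time (a new reading comes with each control period).
- cams.camera(name): name is "side" or "top" or "wrist"; returns the picture (480x640x3 uint8, red, green, blue); there is no depth.
- cams.camera_info(name): a dict with "intrinsics" (3x3 intrinsics, pixels), "dist" ([k1, k2, p1, p2, k3] as OpenCV has them; the pictures are not rectified), "pose" (4x4, takes a point from camera to world coordinates). Camera axes: x right, y down, z forward; pixel columns grow to the right and rows downward; lengths in m; the calibration is good to about 2 mm. A picture is of the moment at which its call begins: read the wrist's pose just before it. camera_info takes no time and is no camera call; for the wrist camera it gives the pose at the moment of the call.
- ticket.hand_in(): hands the job in; it is judged then, once.
The state is a dict: "time": time; "q": joint angles; "joint_velocities": joint speeds; "joint_torque": joint torques, N m; "position": TCP position; "tool_rot": TCP orientation; "ft_force": force on the tool from outside, world axes, zero at the start; "moment": the same for the moment, N m; "grip_width": finger opening in m; "grip_force": force on a finger pad.
Only numpy, scipy, OpenCV 4.12 (cv2) and the standard library are available. Lean on these libraries where they do the work, as an engineer would, in place of code of your own. Each camera call takes 0.05 s, during which the arm holds its last target. There are 200 camera calls.

## Working session

There is one attempt and no reset: what is moved stays moved. The work goes in short steps, Python scripts to look and compute and a shell command to move; the robot and the scene stay as the last step left them, time stands still between calls to the robot, and variables do not carry over. Pictures are saved under pics/ and viewed, at most 10 in all, crops included, and the job is handed in when it is done.

```bash
mkdir -p pics; python3 - <<'E'
from rig import robot,cams
import cv2,numpy as np
o=robot.get_obs();print(o)
for n in("top","side"):
    im=cams.camera(n);cv2.imwrite(f"pics/{n}0.png",im[:,:,::-1]);i=cams.camera_info(n);print(n,np.round(i["intrinsics"],1).tolist(),i["dist"],np.round(i["pose"],4).tolist())
E
```

```text
{'time': 0.0, 'q': array([ 1.09747004e+00,  5.28445108e-01,  1.43389215e+00,  7.22739873e-06,
        1.18137795e+00, -1.78480325e-01]), 'joint_velocities': array([ 0.00052875, -0.00067038,  0.00171274, -0.00043493, -0.00023018,
       -0.00115765]), 'joint_torque': array([-1.36513547e-03, -4.40041065e+01, -1.76592797e+01,  6.29860489e-02,
        5.84425055e-02, -1.46657344e-04]), 'position': array([0.1813121 , 0.5975212 , 0.29128763]), 'tool_rot': array([ 1.46890835e-01,  9.89152140e-01, -1.00434185e-03, -3.42948625e-04]), 'ft_force': array([ 0.0838092 , -0.22949316, -0.31403643]), 'moment': array([-0.02060523,  0.01526518, -0.0163984 ]), 'grip_force': 0.0, 'grip_width': 0.08702177318542254}
top [[613.4, 0.0, 322.1], [0.0, 613.4, 229.8], [0.0, 0.0, 1.0]] [-0.05921448  0.          0.          0.          0.        ] [[-0.0121, -0.9917, 0.1281, 0.4087], [-0.9998, 0.0139, 0.0137, 0.0245], [-0.0153, -0.1279, -0.9917, 1.5058], [0.0, 0.0, 0.0, 1.0]]
side [[555.1, 0.0, 307.2], [0.0, 555.1, 239.4], [0.0, 0.0, 1.0]] [-0.06775305  0.          0.          0.          0.        ] [[0.834, -0.2038, 0.5127, -0.0711], [-0.5516, -0.2938, 0.7806, -0.9717], [-0.0085, -0.9339, -0.3574, 0.5545], [0.0, 0.0, 0.0, 1.0]]
```

View pics/top0.png

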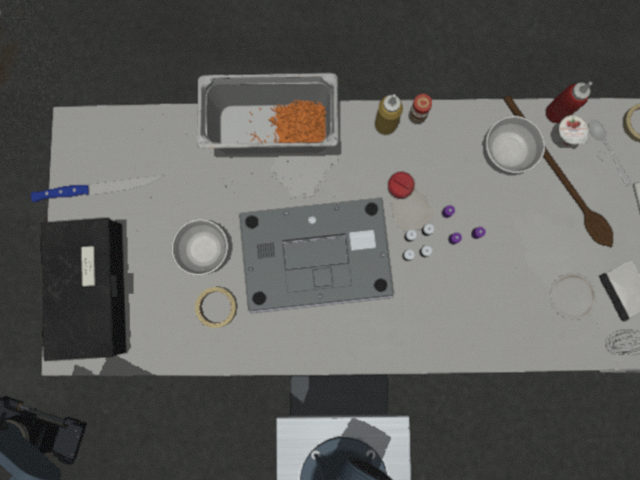

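View pics/side0.png

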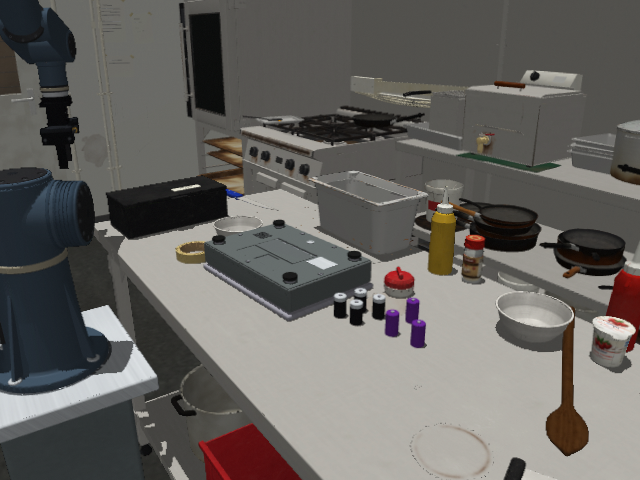

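The top picture shows the scale at about (318,254), with its feet near (252,222), (371,209), (259,298) and (380,285). A square that could be the button is near (322,277). Other candidates are the label at (362,240), the vent grille at (265,251) and the white dot at (312,220). Next I fit the scale pose from the feet and look at one close crop.

```bash
cat >h.py <<'E'
import cv2,numpy as np
from rig import robot,cams
def ray(n,px,z,inf=None):
    i=inf or cams.camera_info(n);K=np.array(i["intrinsics"]);P=np.array(i["pose"])
    u=cv2.undistortPoints(np.array(px,float).reshape(-1,1,2),K,np.array(i["dist"])).reshape(-1,2)
    d=np.c_[u,np.ones(len(u))]@P[:3,:3].T
    return P[:3,3]+d*((z-P[2,3])/d[:,2])[:,None]
def proj(n,X):
    i=cams.camera_info(n);P=np.linalg.inv(np.array(i["pose"]))
    return cv2.projectPoints(np.array(X,float).reshape(-1,3),cv2.Rodrigues(P[:3,:3])[0],P[:3,3],np.array(i["intrinsics"]),np.array(i["dist"]))[0].reshape(-1,2)
E
python3 - <<'E'
from h import *
im=cv2.imread("pics/top0.png");g=im.max(2)
px=[]
for x,y in[(252,222),(371,209),(380,285),(259,298)]:
    w=g[y-11:y+12,x-11:x+12];m=(w<45);yy,xx=np.nonzero(m);px.append((x-11+xx.mean(),y-11+yy.mean()));print(m.sum(),px[-1])
W=ray("top",px,.084)[:,:2];print(W)
L=np.array([(90,142),(90,-142),(-90,-142),(-90,142)])/1e3
c=W.mean(0);H=(W-c).T@L;a=np.arctan2(H[1,0]-H[0,1],H[0,0]+H[1,1])
R=np.array([[np.cos(a),-np.sin(a)],[np.sin(a),np.cos(a)]]);print("c",c,"yaw",a,"res",(W-c-L@R.T)*1e3)
for n,p in(("strip",(-57,0)),("hinge",(34,0)),("edge",(-29.5,0))):print(n,c+R@np.array(p)/1e3)
# button corners
b=ray("top",[(313,269),(330,267),(332,286),(315,288)],.067)[:,:2];print((b-c)@R*1e3)
cv2.imwrite("pics/crop.png",cv2.resize(im[190:320,230:400],None,fx=4.6,fy=4.6,interpolation=cv2.INTER_CUBIC)*1)
E
```

```text
93 (np.float64(251.32258064516128), np.float64(221.6021505376344))
92 (np.float64(371.17391304347825), np.float64(208.67391304347825))
96 (np.float64(380.2708333333333), np.float64(284.90625))
103 (np.float64(258.7669902912621), np.float64(297.7864077669903))
[[ 0.61396847  0.20992598]
 [ 0.64058567 -0.07172913]
 [ 0.46202884 -0.0888036 ]
 [ 0.43586678  0.19229515]]
c [0.53811244 0.0604221 ] yaw 0.09451359494657129 res [[-0.34133558 -0.3559227 ]
 [-0.52604731  0.72144861]
 [ 0.11376081  0.6341045 ]
 [ 0.75362207 -0.99963041]]
strip [0.48136684 0.05504284]
hinge [0.5719607  0.06363078]
edge [0.5087441 0.0576381]
[[-35.39274842   9.67726176]
 [-35.00662055 -30.49766839]
 [-79.72296612 -30.34842885]
 [-80.10940066   9.67721297]]
```

View pics/crop.png

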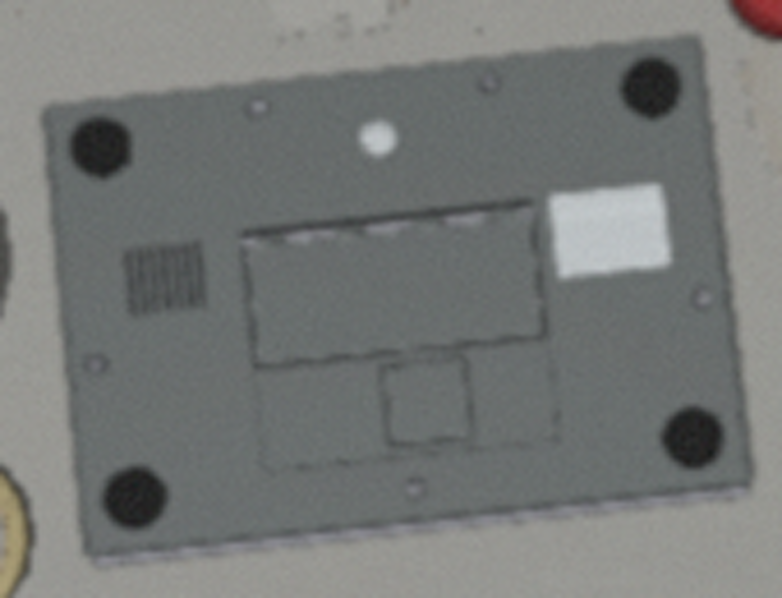

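The crop shows one closed rectangle in the strip, at crop (382–470, 360–445), with its centre at about (427,403), or (322.4,277.2) in the full picture. That makes it the button. In the scale frame it measures about 40 × 42 mm, centred at x = -57, y ≈ -10. The label, grille and dot all lie outside the strip. I turn the tool to the scale's yaw and close the fingers first.

```bash
cat >>h.py <<'E'
from scipy.spatial.transform import Rotation as Ro
C=np.array([.53811,.06042]);A=.0945;R2=np.array([[np.cos(A),-np.sin(A)],[np.sin(A),np.cos(A)]])
def S(x,y,z): return np.r_[C+R2@np.array([x,y])/1e3,z]
def to(t):
    o=robot.get_obs();R=Ro.from_quat(o["tool_rot"])
    G=Ro.from_matrix(np.c_[[*-R2[:,0],0],[*R2[:,1],0],[0,0,-1]])
    print("tip",np.round((o["position"][:2]-C)@R2*1e3,1),round(o["position"][2]*1e3-70,1),"d tool cm",np.round(R.inv().apply(t-o["position"])*100,2),"turn",np.round((R.inv()*G).as_rotvec(),3),"F",np.round(o["ft_force"],2),"t",o["time"])
E
python3 -m crank '[[0,0,0,0,0,-0.13,1],[0,0,0,0,0,-0.13,1],[0,0,0,0,0,-0.13,1],[0,0,0,0,0,0,1]]' 5
python3 - <<'E'
from h import *
b=ray("top",[(322.4,277.2)],.067)[0,:2];print((b-C)@R2*1e3)
to(S(-57,-10,.29))
E
```

```text
time: 0.6
position: [0.1814, 0.5978, 0.2917]
tool_rot: [-0.047, 0.999, -0.001, -0.0]
ft_force: [-0.6, 0.1, -0.6]
grip_width: 0.0551
grip_force: 0.0
[-56.87065275 -10.21417551]
tip [-304.4  568.6] 221.7 d tool cm [-24.79 -57.84   0.21] turn [-0.001 -0.001 -0.001] F [-0.6   0.1  -0.63] t 0.6
```

```bash
python3 -m crank '[[-2,-4.8,0,0,0,0,1],[-2,-4.8,0,0,0,0,1],[-2,-4.8,0,0,0,0,1],[-2,-4.8,0,0,0,0,1],[-2,-4.8,0,0,0,0,1]]' >/dev/null
python3 -m crank '[[-2,-4.8,0,0,0,0,1],[-2,-4.8,0,0,0,0,1],[-2,-4.8,0,0,0,0,1],[-2,-4.8,0,0,0,0,1],[-2,-4.8,0,0,0,0,1]]' >/dev/null
python3 -m crank '[[-2.4,-4.9,0,0,0,0,1],[-2.4,-4.9,0,0,0,0,1],[0,0,0,0,0,0,1]]'
python3 - <<'E'
from h import *
to(S(-57,-10,.165))
E
```

```text
time: 2.22
position: [0.486, 0.043, 0.2924]
tool_rot: [-0.044, 0.999, -0.001, 0.001]
ft_force: [-0.3, 0.2, -0.4]
grip_width: 0.0003
grip_force: 0.0
tip [-53.5 -12.4] 222.4 d tool cm [ 0.38  0.26 12.74] turn [-0.001  0.003 -0.007] F [-0.28  0.18 -0.43] t 2.225
```

```bash
python3 -m crank '[[0.2,0.1,4,0,0,0,1],[0.1,0.1,4,0,0,0,1],[0,0,3.5,0,0,0,1],[0,0,1.2,0,0,0,1],[0,0,0,0,0,0,1]]'
python3 - <<'E'
from h import *
to(S(-57,-10,.140))
i=cams.camera_info("wrist");im=cams.camera("wrist")
for n,p in(("btn",[-57,-10,.067]),("tip",None)):
    if p:print(n,proj("wrist",S(*p)))
o=robot.get_obs();R=Ro.from_quat(o["tool_rot"])
print("tippx",proj("wrist",o["position"]+R.apply([0,0,.07])),"below",proj("wrist",np.r_[o["position"][:2],.067]))
cv2.imwrite("pics/w1.png",im[:,:,::-1])
E
```

```text
time: 2.85
position: [0.4798, 0.0485, 0.165]
tool_rot: [-0.048, 0.999, 0.0, -0.001]
ft_force: [0.0, -0.8, -1.2]
grip_width: 0.0005
grip_force: 0.0
tip [-59.2  -6.4] 95.0 d tool cm [-0.22 -0.36  2.5 ] turn [ 0.    -0.002  0.001] F [ 0.01 -0.76 -1.18] t 2.85
btn [[313.61014199 274.89299345]]
tippx [[319.19224648 292.65826676]] below [[319.07546212 272.45540114]]
```

View pics/w1.png

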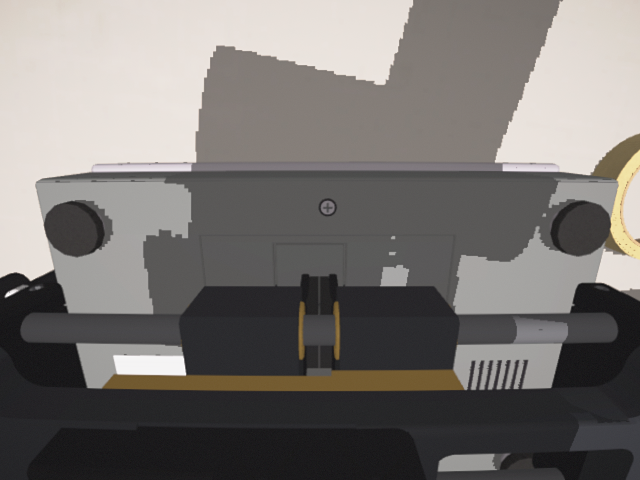

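The wrist picture shows the button's near edge at columns 274–347 of row 243, in a strip spanning columns 202–455. The button centre is therefore at y ≈ -10.7 mm, and the tip (column 319) is about 4 mm off. I correct that and come down.

```bash
python3 -m crank '[[-0.2,-0.4,1,0,0,0,1],[0,0,1,0,0,0,1],[0,0,0,0,0,0,1],[0,0,0,0,0,0,1]]'
python3 - <<'E'
from h import *
to(S(-57,-10.5,.132))
E
```

```text
time: 3.4
position: [0.4825, 0.0441, 0.1452]
tool_rot: [-0.047, 0.999, 0.0, -0.0]
ft_force: [-1.0, 0.2, -0.3]
grip_width: 0.0004
grip_force: 0.0
tip [-56.9 -11. ] 75.2 d tool cm [0.01 0.05 1.32] turn [ 0. -0.  0.] F [-1.04  0.19 -0.31] t 3.4
```

```bash
python3 -m crank '[[0,0,0.4,0,0,0,1],[0,0,0.3,0,0,0,1],[0,0,0,0,0,0,1]]'
python3 -m crank '[[0,0,0.2,0,0,0,1],[0,0,0,0,0,0,1],[0,0,0,0,0,0,1]]'
python3 -m crank '[[0,0,0.15,0,0,0,1],[0,0,0,0,0,0,1],[0,0,0,0,0,0,1]]'
```

```text
time: 3.78
position: [0.4824, 0.0442, 0.138]
tool_rot: [-0.048, 0.999, 0.0, -0.0]
ft_force: [-0.4, 0.1, 0.5]
grip_width: 0.0004
grip_force: 0.0
time: 4.15
position: [0.4826, 0.0441, 0.1364]
tool_rot: [-0.048, 0.999, -0.0, 0.0]
ft_force: [-0.5, -0.1, 1.8]
grip_width: 0.0004
grip_force: 0.7
time: 4.53
position: [0.4826, 0.0441, 0.1348]
tool_rot: [-0.048, 0.999, -0.0, 0.0]
ft_force: [-0.1, -0.2, 1.7]
grip_width: 0.0001
grip_force: 1.2
```

```bash
python3 -m crank '[[0,0,0.15,0,0,0,1],[0,0,0,0,0,0,1],[0,0,0,0,0,0,1]]'
python3 -m crank '[[0,0,0.12,0,0,0,1],[0,0,0,0,0,0,1],[0,0,0,0,0,0,1]]'
python3 - <<'E'
from h import *
im=cams.camera("side");cv2.imwrite("pics/s1.png",cv2.resize(im[190:330,180:400,::-1],None,fx=3.5,fy=3.5))
E
```

```text
time: 4.9
position: [0.4827, 0.0441, 0.1333]
tool_rot: [-0.048, 0.999, -0.0, 0.0]
ft_force: [0.2, 0.7, 3.9]
grip_width: 0.0009
grip_force: 1.5
time: 5.28
position: [0.4826, 0.0441, 0.1321]
tool_rot: [-0.048, 0.999, -0.0, 0.0]
ft_force: [-0.5, 0.7, 3.3]
grip_width: 0.0002
grip_force: 1.8
```

View pics/s1.png

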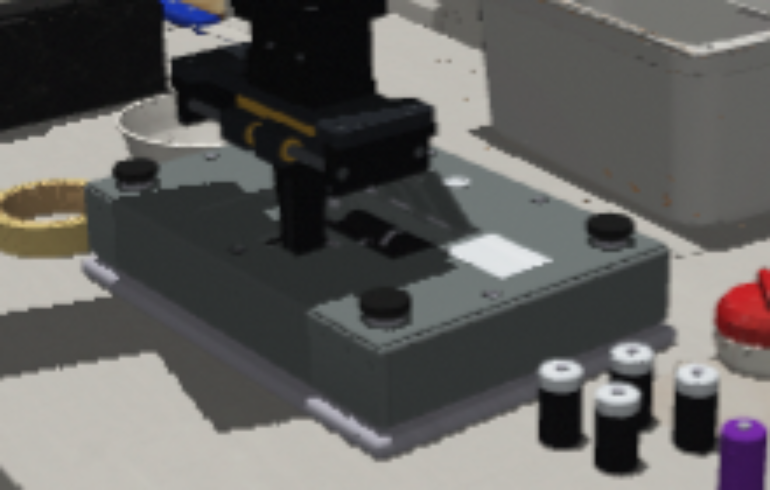

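The side crop shows the cover ajar, with the open bay at about (390,240) and the tilted cover at about (430,200). The scale and cells haven't moved. I lift off the button, then push the cover back by its inner side.

```bash
python3 -m crank '[[0,0,-1,0,0,0,1],[0,0,-1.4,0,0,0,1],[0,0.5,-1.4,0,0,0,1],[0,0.5,0,0,0,0,1],[0,0,0,0,0,0,1]]'
python3 -m crank '[[-0.7,0,0,0,0,0,1],[-0.7,0,0,0,0,0,1],[-0.7,0,0,0,0,0,1],[-0.7,0,0,0,0,0,1],[-0.5,0,0,0,0,0,1]]'
python3 -m crank '[[-0.5,0,0,0,0,0,1],[-0.5,0,0,0,0,0,1],[-0.5,0,0,0,0,0,1],[-0.5,0,0,0,0,0,1],[-0.5,0,0,0,0,0,1]]'
python3 - <<'E'
from h import *
to(S(34,0,.170))
E
```

```text
time: 5.95
position: [0.4813, 0.0546, 0.1702]
tool_rot: [-0.048, 0.999, -0.0, -0.0]
ft_force: [0.9, 0.9, -0.5]
grip_width: 0.0007
grip_force: 0.0
time: 6.58
position: [0.5151, 0.0572, 0.17]
tool_rot: [-0.048, 0.999, -0.0, 0.0]
ft_force: [0.1, -0.6, 0.6]
grip_width: 0.0003
grip_force: 0.0
time: 7.2
position: [0.5398, 0.0596, 0.1701]
tool_rot: [-0.048, 0.999, -0.0, 0.0]
ft_force: [-0.5, 0.6, 0.3]
grip_width: 0.0003
grip_force: 0.1
tip [ 1.6 -1. ] 100.1 d tool cm [-3.24  0.09  0.01] turn [-0.     0.     0.001] F [-0.49  0.55  0.34] t 7.2
```

```bash
python3 -m crank '[[-0.4,0,0,0,0,0,1],[-0.4,0,0,0,0,0,1],[-0.4,0,0,0,0,0,1],[-0.4,0,0,0,0,0,1],[-0.4,0,0,0,0,0,1]]'
python3 -m crank '[[-0.4,0,0,0,0,0,1],[-0.4,0,0,0,0,0,1],[-0.3,0,0,0,0,0,1],[0,0,0,0,0,0,1],[0,0,0,0,0,0,1]]'
python3 - <<'E'
from h import *
to(S(34,0,.170))
im=cams.camera("side");cv2.imwrite("pics/s2.png",cv2.resize(im[170:330,180:400,::-1],None,fx=3.5,fy=3.5))
E
```

```text
time: 7.82
position: [0.5595, 0.0615, 0.17]
tool_rot: [-0.048, 0.999, -0.0, 0.0]
ft_force: [0.1, -0.1, 0.7]
grip_width: 0.0007
grip_force: 0.0
time: 8.45
position: [0.5695, 0.0625, 0.1699]
tool_rot: [-0.048, 0.999, 0.0, -0.001]
ft_force: [-2.2, -0.4, 1.6]
grip_width: 0.0008
grip_force: 1.4
tip [31.4 -0.9] 99.9 d tool cm [-0.26  0.09 -0.01] turn [ 0.    -0.002  0.001] F [-2.15 -0.44  1.56] t 8.45
```

View pics/s2.png

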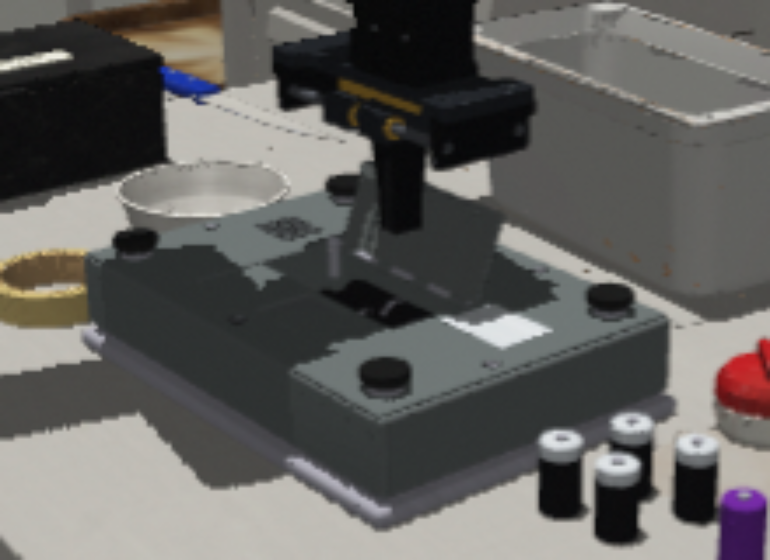

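The cover leans back past upright at crop (430,240), and a 2 N reaction shows it is at its stop. I back straight away, then lift.

```bash
python3 -m crank '[[0.6,0,0,0,0,0,1],[1.2,0,0,0,0,0,1],[2,0,0,0,0,0,1],[2,0,-1,0,0,0,1],[2,0,-3,0,0,0,1]]'
python3 -m crank '[[2,3,-4,0,0,0,1],[1,5,-3,0,0,0,1],[0,6,0,0,0,0,1],[0,6,0,0,0,0,1],[0,6,0,0,0,0,1]]'
python3 -m crank '[[0,0,0,0,0,0,1],[0,0,0,0,0,0,1],[0,0,0,0,0,0,1],[0,0,0,0,0,0,1]]'
python3 - <<'E'
from h import *
im=cams.camera("side");t=cams.camera("top")
a=cv2.resize(im[190:330,180:400,::-1],(770,490));b=cv2.resize(t[160:330,150:480,::-1],(770,397))
cv2.imwrite("pics/end.png",cv2.resize(np.vstack([a,b]),(510,590)))
for h in(1.95,1.7):  # edge outer face
    c,s=np.cos(h),np.sin(h)
    for y in(-73.5,73.5):
        for r,k in((63.5,4),(63.5,-12)):print(h,y,k,proj("side",S(34-(r*c-k*s),y,.066+(r*s+k*c)/1e3))[0]-[180,190])
g=t.max(2)
px=[]
for x,y in[(252,222),(371,209),(380,285),(259,298)]:
    m=g[y-11:y+12,x-11:x+12]<45;yy,xx=np.nonzero(m);print(m.sum(),x-11+xx.mean(),y-11+yy.mean())
E
```

```text
time: 9.12
position: [0.4905, 0.0552, 0.2093]
tool_rot: [-0.047, 0.999, 0.0, -0.002]
ft_force: [-0.9, -0.6, -0.1]
grip_width: 0.0004
grip_force: 0.0
time: 9.75
position: [0.4373, 0.3127, 0.2804]
tool_rot: [-0.048, 0.999, 0.0, 0.001]
ft_force: [1.2, -0.4, 0.1]
grip_width: 0.0008
grip_force: 0.0
time: 10.25
position: [0.4383, 0.3098, 0.2801]
tool_rot: [-0.046, 0.999, -0.0, -0.0]
ft_force: [0.3, -0.2, 0.2]
grip_width: 0.0004
grip_force: 0.0
1.95 -73.5 4 [143.19757366  41.03076252]
1.95 -73.5 -12 [138.15107781  40.0185479 ]
1.95 73.5 4 [104.30898266  25.31776903]
1.95 73.5 -12 [99.35427159 24.26226997]
1.7 -73.5 4 [138.07961109  40.4486292 ]
1.7 -73.5 -12 [132.60436777  41.15571006]
1.7 73.5 4 [99.29484874 24.66069916]
1.7 73.5 -12 [93.97110979 25.1950716 ]
80 251.6 221.55
83 371.2530120481928 208.8433734939759
86 380.19767441860466 284.7674418604651
116 257.87931034482756 298.2586206896552
```

View pics/end.png

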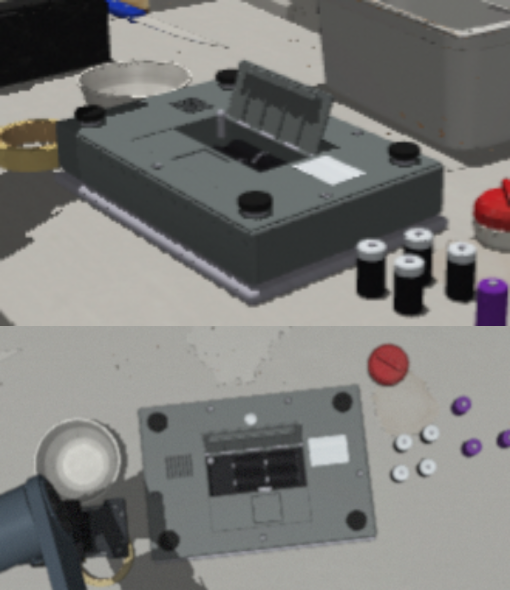

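The cover's right corner is at crop px (143,40), which matches the prediction for 1.95 rad. The scale's feet are where they were at the start (the near-left one is in the arm's shadow), and nothing else has moved.

```bash
python3 -c "
from rig import ticket
print(ticket.hand_in())"
```

```text
the job is handed in; nothing more can be done
None
```

I pressed the catch button with about 4 N, the cover sprang ajar, and I pushed it right back to its stop; the scale and everything round it stayed in place, and I handed the job in at about 10 s.

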